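# Set a stone fragment for its photograph and hold the reflector flap at its balance

## Task

First slide the ribbed stone fragment along the table, without lifting it or tipping it over, until it sits centred in the circle drawn beside the reflector stand. Then take hold of the fallen reflector flap by its bar, swing it up to its balance point, standing straight upright, and finish with the gripper still gripping it there, motionless, as nothing else keeps it from falling either way. Never let it drop over to the fragment's side, and leave the other things on the table where they are.

Things in the scene. Friction and masses are not known exactly. Their poses are not given: they have to be found in the camera images.
- fragment: Loose block of pale limestone with chipped corners and three raised parallel ribs on top; 112 x 90 mm in plan, its sides upright to a height of 36 mm, 51 mm high over the ribs, 0.5 to 0.95 kg. Too wide to grasp: it is pushed and slides on the table. Origin: centre of its underside; x along the ribs and the long side, z up. It starts to the right of the circle, turned any way.
- circle: Thin black circle 160 mm across (line 3 mm wide) drawn on the table on the fragment's side of the stand. Origin: its centre on the table.
- stand: Fixed reflector stand: a wooden base board 260 x 200 x 18 mm with two hinge cheeks (tops 52 mm above the table), four rubber-capped stop posts (16 mm thick, 68 mm high, 80 mm from the middle in x, 75 mm in y) and the hinged white flap. Origin: centre of the board's underside; x along the hinge line, y towards the side on which the flap lies at the start (away from the circle), z up.
- flap_hinge (a point): Middle of the hinge line, 40 mm above the table over the stand's origin; the hinge line runs along the stand's x.
- flap_bar (a point): Middle of the flap's grip bar: a round steel bar 12 mm thick and 108 mm long, parallel to the hinge line and 170 mm from it, carried by two 8 mm legs 100 mm apart (92 mm clear between them). The flap's white panel, 200 mm wide and 10 mm thick at its frame, ends 45 mm short of the bar's axis, so fingers have room on both sides of the bar. At the start the bar is about 125 mm above the table, upright 210 mm.
- flap (a joint): Angle of the flap in rad: 0 = straight upright, which is its balance point (its mass, about 0.3 kg, stands over the hinge); positive = leaning to the stand's +y. The hinge is nearly free, without spring, stay or catch: let go, the flap falls to the stops at +1.05 or -1.05. It starts lying on the +1.05 stop. The bar lies from the hinge line 170 mm x sin(angle) along the stand's +y and 170 mm x cos(angle) up; held between two fingers, it can turn in them.
- chip: a small loose limestone chip, about 55 x 42 x 30 mm, lying beyond the fallen flap. To be left alone. Origin: centre of its underside.
- brush: a loose brush about 150 mm long lying near the far end of the stand. To be left alone. Origin: centre of its underside.
- scale_bar: a loose flat wooden photo scale, 110 x 22 x 7 mm, on the far side of the circle. To be left alone. Origin: centre of its underside.
- wedge: a small loose wooden wedge, 60 x 25 x 20 mm, lying beyond the fallen flap. To be left alone. Origin: centre of its underside.
Things that resemble listed ones, but are neither listed nor needed, are in the scene too. Leave any turquoise look-alike of the fragment alone.

How it is judged (in metres and radians):
On the way, in this order (a step that is already met when the one before it is completed fails the run):
1. the fragment lies at rest in the circle, its centre within 25 mm of the circle's (horizontal distance between fragment and circle below 0.025 m and linear speed of fragment below 0.01 m/s), for 0.2 s.
2. the flap stands upright within 0.08 rad, its bar in the fingers (value of joint flap between -0.08 and 0.08 rad and contact force between the fingers and stand above 1 N and distance between the grasp point and flap_bar below 0.06 m), for 0.2 s.
At the end, for the whole second after the job is handed in: The flap stands still (under 0.05 rad/s) within 0.08 rad (about 4.5 degrees) of upright, held by the fingers at its bar (grasp point within 60 mm of the bar's middle) with more than 1 N, and the fragment lies flat and still with its centre within 25 mm of the circle's, not touching the stand (all of step 1 and all of step 2 and velocity of joint flap between -0.05 and 0.05 rad/s and contact force between fragment and stand below 0.1 N and angle between fragment's own z axis and vertical below 0.1 rad); the arm keeps its last pose, push and grip.
It fails at once if the fragment is lifted (more than 12 mm) or tipped over (more than 0.3 rad) (height (world z) of fragment above 0.012 m or angle between fragment's own z axis and vertical above 0.3 rad).
It fails at once if the flap drops over to the fragment's side (beyond -0.4 rad) (value of joint flap below -0.4 rad).
It fails at once if another thing on the table is moved by more than 25 mm (distance of any of chip, brush, scale_bar, wedge from where it was at the start of the episode above 0.025 m).
It also fails if it takes over 64 s, if anything falls off the work surface, if the arm or the gripper's body presses on something with over 40 N, if the wrist force passes 120 N, or if a joint passes its speed limit or range.

## Robot

A 6-joint arm with a two-finger parallel gripper is mounted at the origin on the work surface. World frame = base frame: x ahead of the robot, y to its left, z up, the work surface at z = 0. Lengths are in mm, angles in rad, forces in N, time in s.
With the tool pointing down it reaches from about 225 to 875 mm from the base axis. Payload 3.4 kg.
Tool frame: the origin (TCP) lies at the very end of the fingers, on their centre line; the grasp point (between the pads) lies 19 mm behind it (grasp_offset is the distance from the TCP to the grasp point, in mm); x points along the fingers, y is the direction in which the jaws open and shut, and the axes are right-handed (so a half turn about x gives the same grasp; the last joint's range is limited). The gripper opens to 85 mm and grips with 20 to 120 N. Pads are 22 mm wide; open, the fingers measure 114 mm over their backs; the gripper's body (76 mm by 85 mm) begins 54 mm behind the grasp point. The pads swing forward as they close: fully open they stand 13 mm farther back than shut.
Start: joints at [-1.39, 0.276, 1.505, -0, 1.361, -0.121], TCP at [170.911, -549.046, 231.328] pointing down, gripper open.
Joint ranges: [-2.89, 2.89], [-0.75, 2.08], [0.22, 2.7], [-1.18, 4.32], [0.11, 2.71], [-2.7, 2.7]. Speed limits (rad/s): [2.57, 2.57, 3.14, 3.14, 3.14, 3.14].

## Interface

Orientations are given as a unit quaternion [w, x, y, z].
In Python, from rig import get_obs, capture, camera_info, sign_off, trace, landmark_of, grasp_offset gives the robot as it stands. The module is installed in compiled form; this text tells all that it offers.
- The arm moves only by the tool arm_command, never from a script. Its argument "commands" is one flat list of numbers, 5 for each row, row after row: the opening, from 0 (shut) to 1 (fully open), then the shift along the tool's x, y, z in m, then the turn about the tool's x in degrees. In form: [hand, tx, ty, tz, yaw, hand, tx, ty, tz, yaw, ...]. A call has 1 to 20 rows; each row shifts and turns the commanded pose from where the row before left it, along the tool's axes as they then stand; what a row does not reach is not made up. A row lasts 1/8 s, in which the tool goes at most 62.5 mm and 10.7 degrees, less where a joint would pass 70% of its speed; a pose out of reach is approached as far as the arm can. A call with a gripper value outside its range is refused whole. The fingers move at their own pace and stop on an object; "grip_force" is the grip in N (left out, the last holds). Time passes only in rows, so rows that do not move let the fingers close. It gives the time, the measured TCP pose, the force and the opening at its end, in the units of the state.
- get_obs(): the state, without advancing time (a new reading comes with each control period).
- capture(name): name is "scene" or "top" or "wrist"; returns the picture (400x640x3 uint8, red, green, blue); there is no depth.
- camera_info(name): a dict with "fx", "fy", "cx", "cy" (pixels), "eye" and "orientation" of the camera in the world; the wrist camera has in their place "mount" (4x4, takes a point from camera to tool coordinates, whose origin is the TCP and whose axes are the tool frame's). Camera axes: x right, y up, looking along -z (the intrinsics and any distortion apply to the point x, -y, -z); pixel columns grow to the right and rows downward; lengths in mm; the calibration is good to about 2 mm. A picture is of the moment at which its call begins: read the wrist's pose just before it. camera_info takes no time and is no camera call.
- sign_off(): hands the job in, once; it reports no verdict.
Trained networks look in the newest picture that a camera, given by its name, has taken for a name from the list of things; names that differ only in an ending like _2 or _b are one class to them, and where a whole thing is asked for, a point or a joint stands for the part that bears it (a point fixed in the world has none). Each returns a list of dicts, best first, with "score" (0 to 1); they miss things now and then, are a little off and sometimes report something else, mostly with a low value. They report only what shows in the picture. A call takes as long as a camera call. They do not tell look-alikes from the thing itself.
- trace(camera, thing): "region" (400x640 bool, what is visible of it) and "xy" ([column, row] in pixels, amid what is visible of it).
- landmark_of(camera, thing): "xy" ([column, row] in pixels: a listed point, or the origin of a listed thing).
The state is a dict: "t": time; "joints": joint angles; "qd": joint speeds; "effort": joint torques, N m; "eef_pos": TCP position; "ee_rot": TCP orientation; "force": force on the tool from outside, world axes, zero at the start; "torque": the same for the moment, N m; "grip_width": finger opening in mm.
Only numpy, scipy, OpenCV 4.12 (cv2) and the standard library are available. Lean on these libraries where they do the work, as an engineer would, in place of code of your own. Each camera call takes 0.05 s, during which the arm holds its last target. There are 200 camera calls.

## Working session

There is one attempt and no reset: what is moved stays moved. The work goes in short steps, Python scripts to look and compute and a tool call to move; the robot and the scene stay as the last step left them, time stands still between calls to the robot, and variables do not carry over. Pictures are saved under pics/ and viewed, about 8 in all and at most 12, crops included, and the job is handed in when it is done.

Besides the shell and the picture viewer there is one more tool, called after "Emit:" as a command line: name --argument value ..., lists and objects as JSON in quotes. arm_command: Moves the arm, as the interface text tells. Its arguments: {"type":"object","properties":{"commands":{"type":"array"},"grip_force":{"type":"number"}},"required":["commands"]}

```bash
mkdir -p pics
cat > h.py <<'E'
import numpy as np, cv2
from scipy.spatial.transform import Rotation as R
from rig import *
def rot(q): return R.from_quat([q[1],q[2],q[3],q[0]]).as_matrix()
def save(name,img): cv2.imwrite('pics/'+name,img[:,:,::-1])
def ray(cam,xy,obs=None):
    c=camera_info(cam)
    d=np.array([(xy[0]-c['cx'])/c['fx'],-(xy[1]-c['cy'])/c['fy'],-1.])
    if 'mount' in c:
        T=np.eye(4);T[:3,:3]=rot(obs['ee_rot']);T[:3,3]=obs['eef_pos'];M=T@np.array(c['mount'])
        return M[:3,3],M[:3,:3]@d
    o=np.array(c['orientation']); r=rot(o) if o.size==4 else o
    return np.array(c['eye']),r@d
def onz(cam,xy,z,obs=None):
    e,d=ray(cam,xy,obs); return e+d*(z-e[2])/d[2]
E
python3 - <<'E'
from h import *
for c in('scene','top','wrist'): print(c,camera_info(c))
o=get_obs();print(o, grasp_offset)
a=capture('scene');b=capture('top')
save('s0.png',a);save('t0.png',b)
for cam in('top','scene'):
  for n in('fragment','circle','stand','flap_hinge','flap_bar','chip','brush','scale_bar','wedge'):
    for d in landmark_of(cam,n)[:3]:
      z={'flap_hinge':40,'flap_bar':125}.get(n,0)
      print(cam,n,round(d['score'],2),np.round(d['xy']),np.round(onz(cam,d['xy'],z)))
E
```

```text
scene {'fx': 384.89331372361954, 'fy': 384.89331372361954, 'cx': 315.5417871403647, 'cy': 200.94499535709662, 'eye': array([988.44164015, 550.84269961, 955.64565502]), 'orientation': array([0.29776046, 0.12268651, 0.34737939, 0.88068966])}
top {'fx': 361.93012770583704, 'fy': 361.93012770583704, 'cx': 317.76360060966226, 'cy': 199.29504649959532, 'eye': array([ 386.09304721,  -35.58538769, 1025.0364089 ]), 'orientation': array([ 0.71121967,  0.02906077, -0.04596712, -0.70086309])}
wrist {'fx': 289.2639046607355, 'fy': 289.2639046607355, 'cx': 317.37648365849344, 'cy': 199.5536416940871, 'mount': array([[-2.99928030e-04,  3.05114501e-01, -9.52315626e-01,
        -1.43269712e+02],
       [ 9.99999923e-01,  3.30631573e-04, -2.09014233e-04,
         1.12712966e+00],
       [ 2.51092340e-04, -9.52315616e-01, -3.05114577e-01,
        -7.88226661e+01],
       [ 0.00000000e+00,  0.00000000e+00,  0.00000000e+00,
         1.00000000e+00]])}
{'t': 0.0, 'joints': array([-1.38998038e+00,  2.76568831e-01,  1.50615957e+00,  8.77053424e-06,
        1.36068569e+00, -1.20976560e-01]), 'qd': array([ 8.
[... 795 characters left out ...]
0.84 [197. 206.] [461. 242. 125.]
top brush 0.69 [245. 140.] [664. 154.   0.]
top scale_bar 0.75 [310. 138.] [673. -34.   0.]
top wedge 0.64 [196. 191.] [514. 287.   0.]
scene fragment 0.88 [343. 149.] [ 179. -312.    0.]
scene fragment 0.87 [243. 170.] [ 553. -441.    0.]
scene fragment 0.76 [227. 273.] [812. -82.   0.]
scene stand 0.72 [350. 257.] [493.  88.   0.]
scene flap_hinge 0.73 [354. 249.] [484.  93.  40.]
scene flap_bar 0.67 [401. 260.] [459. 238. 125.]
scene chip 0.78 [417. 303.] [446. 316.   0.]
scene chip 0.44 [397. 262.] [391. 188.   0.]
scene brush 0.56 [321. 302.] [654. 154.   0.]
scene scale_bar 0.34 [353. 250.] [467.  77.   0.]
scene wedge 0.74 [392. 310.] [516. 287.   0.]
```

View pics/t0.png

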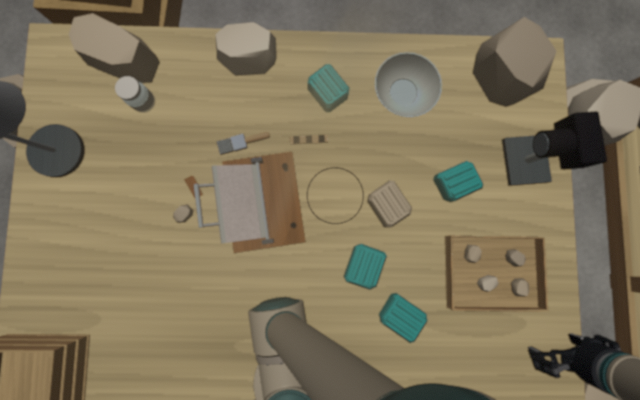

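View pics/s0.png

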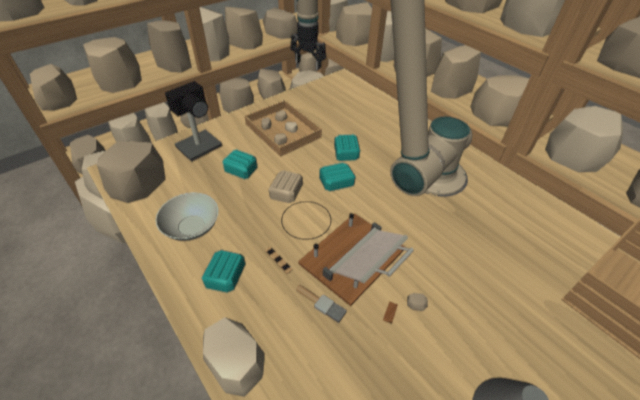

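The top view shows one pale ribbed block at (390,204), just right of the circle at (335,195). There are turquoise look-alikes at (459,181), (366,266), (404,317) and (328,87). The pale limestone block is the fragment. The flap lies to the left, with its bar at about (198,206). The chip is at (182,213) and the wedge at (193,187), both near the bar.

Run:
```python
from h import *
b=capture('top')
L=[(d['score'],d['region'],d['xy']) for d in trace('top','fragment')]
for s,r,xy in L: print(round(s,2),np.round(xy),r.sum(),b[r].mean(0).round())
g=cv2.imread('pics/t0.png')
cv2.imwrite('pics/c0.png',cv2.resize(g[140:270,170:430],None,fx=3,fy=3,interpolation=cv2.INTER_CUBIC))
for s,r,xy in L:
  if np.hypot(xy[0]-390,xy[1]-204)<15:
    c=max(cv2.findContours(r.astype(np.uint8),0,2)[0],key=cv2.contourArea)[:,0]
    # outline is that of the upper edge (z~36) for near-overhead view
    P=np.array([onz('top',p,36)[:2] for p in c],np.float32)
    print('minrect',cv2.minAreaRect(P), cv2.minAreaRect(np.array([onz('top',p,0)[:2] for p in c],np.float32)))
for cam in('top','scene'):
  if cam=='scene': capture('scene')
  for d in trace(cam,'circle'): print(cam,'circ',d['score'],d['xy'],d['region'].sum(),onz(cam,d['xy'],0))
# own circle fit: dark ring
gray=cv2.cvtColor(b,cv2.COLOR_RGB2GRAY).astype(int)
med=cv2.medianBlur(gray.astype(np.uint8),15).astype(int)
ys,xs=np.where(med-gray>15)
m=(abs(np.hypot(xs-335,ys-195)-28.5)<5)
e=cv2.fitEllipse(np.c_[xs,ys][m].astype(np.float32));print(e,onz('top',e[0],0))
for n in('chip','wedge','brush'):
  for cam in('top','scene'):
    for d in trace(cam,n)[:3]: print(cam,n,d['score'],np.round(d['xy']),onz(cam,d['xy'],10).round())
for n in('flap_hinge','flap_bar','stand'):
  A=[];Bv=[]
  for cam in('top','scene'):
    d=landmark_of(cam,n)
    if d: 
      e,v=ray(cam,d[0]['xy']);v/=np.linalg.norm(v);M=np.eye(3)-np.outer(v,v);A.append(M);Bv.append(M@e)
  print(n,np.linalg.lstsq(np.vstack(A),np.hstack(Bv),rcond=None)[0])
```

```text
0.97 [386. 203.] 1276 [136. 123. 103.]
0.9 [325.  88.] 1329 [ 93. 117. 102.]
0.86 [366. 265.] 1385 [ 64. 117. 108.]
0.76 [458. 182.] 1285 [ 55. 110. 102.]
0.71 [399. 317.] 1449 [ 56. 114. 105.]
minrect ((480.8044738769531, -253.95855712890625), (109.31214141845703, 93.73345947265625), 33.48551559448242) ((484.2519226074219, -261.90716552734375), (113.29100799560547, 97.14527130126953), 33.48552703857422)
top circ 0.44 [307.0, 137.8] 286 [674.2998404  -25.79308873   0.        ]
((334.896484375, 195.26039123535156), (55.50696563720703, 56.984046936035156), 103.97462463378906) [ 507.88596544 -108.18151834    0.        ]
top chip 0.49 [184. 213.] [450. 314.  10.]
top chip 0.26 [387. 203.] [ 487. -256.   10.]
scene chip 0.86 [418. 301.] [445. 315.  10.]
scene chip 0.58 [353. 258.] [493. 103.  10.]
top wedge 0.55 [190. 185.] [529. 301.  10.]
scene wedge 0.77 [392. 307.] [514. 284.  10.]
scene wedge 0.23 [277. 258.] [672. -33.  10.]
top brush 0.6 [238. 142.] [656. 170.  10.]
scene brush 0.9 [326. 301.] [642. 164.  10.]
flap_hinge [490.50762326  94.6576368   53.65470928]
flap_bar [462.10436089 236.7723081  128.73886363]
stand [489.83234619  92.80430698   2.99657557]
```

View pics/c0.png

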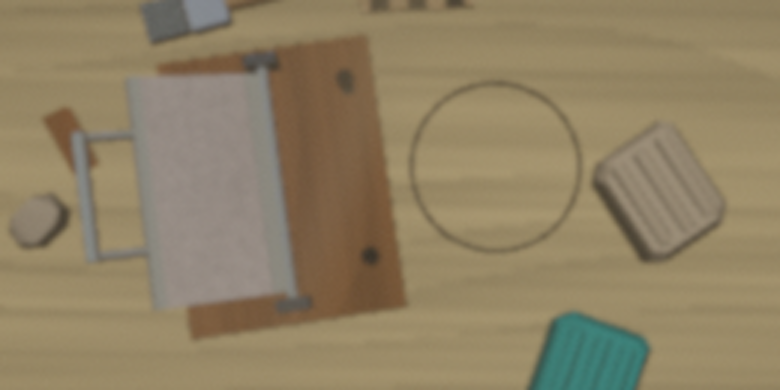

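The crop confirms it: a pale block with three ribs, corners at about (595,178), (660,122), (725,208) and (657,260) in the crop. The circle centre is at crop (495,167). I'll push along the block's two face normals, +u (along the ribs) first, then +v.

```bash
cat >> h.py <<'E'
def go(x,y,z,yawdeg=None):
    "delta in tool axes (m); yaw: wanted world heading of tool z, deg; translation computed for present axes"
    o=get_obs();r=rot(o['ee_rot']);d=r.T@(np.array([x,y,z])-o['eef_pos'])/1000
    h=np.degrees(np.arctan2(r[1,2],r[0,2]))
    print('t',round(o['t'],2),'tcp',o['eef_pos'].round(1),'x-axis',r[:,0].round(3),'heading',round(h,2),'shift',d.round(4))
    if yawdeg is not None: print('yaw needed about x (down):',round((h-yawdeg+180)%360-180,2), 'j6',o['joints'][5].round(2))
E
python3 - <<'E'
from h import *
go(389,-323,150,33.5)
# colour segmentation of fragment outline in top
b=cv2.imread('pics/t0.png');lab=cv2.cvtColor(b,cv2.COLOR_BGR2LAB).astype(float)
print(lab[204,390],lab[204,425],lab[175,360])
E
```

```text
t 1.85 tcp [ 170.9 -549.   231.3] x-axis [ 0. -0. -1.] heading -162.71 shift [ 0.0813 -0.151  -0.2754]
yaw needed about x (down): 163.79 j6 -0.12
[135. 130. 141.] [155. 128. 150.] [152. 128. 149.]
```

Emit:
arm_command --commands '[0.5, 0.008, -0.015, -0.0275, 0, 0.5, 0.008, -0.015, -0.0275, 0, 0.5, 0.008, -0.015, -0.0275, 0, 0.5, 0.008, -0.015, -0.0275, 0, 0.5, 0.008, -0.015, -0.0275, 0, 0.5, 0.008, -0.015, -0.0275, 0, 0.5, 0.008, -0.015, -0.0275, 0, 0.5, 0.008, -0.015, -0.0275, 0, 0.5, 0.008, -0.015, -0.0275, 0, 0.5, 0.008, -0.015, -0.0275, 0, 0.5, 0, 0, 0, -8.1, 0.5, 0, 0, 0, -8.1, 0.5, 0, 0, 0, 0]'

```text
t: 3.48
eef_pos: [389.1, -324.0, 151.4]
ee_rot: [0.203, 0.677, 0.203, -0.677]
force: [0.0, -0.2, -0.6]
grip_width: 42.8
```

Run:
```python
from h import *
go(389,-323,150,-146.5); o=get_obs()
w=capture('wrist'); save('w1.png',w); print(o['grip_width'])
for d in trace('wrist','fragment')[:3]:
    r=d['region'];c=max(cv2.findContours(r.astype(np.uint8),0,2)[0],key=cv2.contourArea)[:,0]
    P=np.array([onz('wrist',p,36,o)[:2] for p in c],np.float32)
    print(d['score'],np.round(d['xy']),w[r].mean(0).round(),cv2.minAreaRect(P))
for d in landmark_of('wrist','fragment')[:3]: print(d['score'],np.round(d['xy']),onz('wrist',d['xy'],0,o).round(1))
```

```text
t 3.48 tcp [ 389.1 -324.   151.4] x-axis [ 0. -0. -1.] heading -146.58 shift [ 0.0014 -0.0009 -0.0005]
yaw needed about x (down): -0.08 j6 0.16
42.84967337197113
0.87 [315.  59.] [138. 120.  93.] ((478.8392028808594, -263.2452087402344), (96.6177978515625, 91.14387512207031), 33.40964126586914)
0.7 [538. 119.] [18. 90. 80.] ((549.856689453125, -449.2212219238281), (90.24957275390625, 132.0367431640625), 25.23908233642578)
0.7 [192. 288.] [19. 80. 71.] ((213.91053771972656, -256.6038818359375), (37.04830551147461, 114.63033294677734), 56.186988830566406)
0.77 [171. 177.] [ 313.4 -192.5    0. ]
0.75 [315.  66.] [ 484.9 -260.3    0. ]
0.66 [517. 118.] [ 554.6 -451.4    0. ]
```

View pics/w1.png

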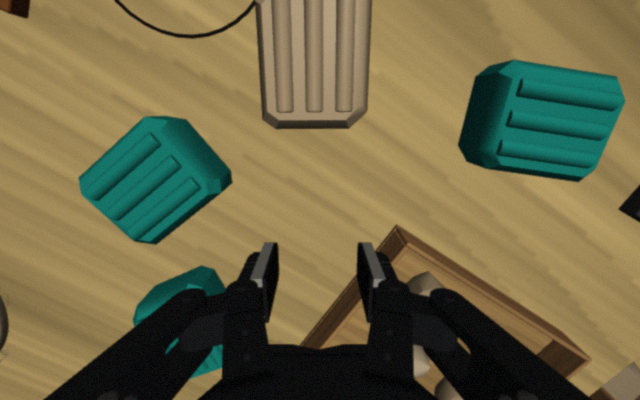

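Run:
```python
from h import *
o=get_obs()
for p in ((398,228),(300,350),(580,358)): print('tray',onz('wrist',p,25,o).round())
for p in((315,127),(262,127),(367,127)): print('near face',onz('wrist',p,0,o).round(1),onz('wrist',p,36,o).round(1))
print('rib ends', [onz('wrist',p,51,o).round(1) for p in((315,110),(315,0))])
```

```text
tray [ 403. -414.   25.]
tray [ 217. -415.   25.]
tray [ 389. -699.   25.]
near face [ 438.  -290.7    0. ] [ 440.1 -289.6   36. ]
near face [ 409.2 -246.8    0. ] [ 414.8 -251.2   36. ]
near face [ 466.3 -333.7    0. ] [ 465.  -327.4   36. ]
rib ends [array([ 452.1, -281.9,   51. ]), array([ 515.8, -240.2,   51. ])]
```

The fragment's ribs run straight up the wrist picture at columns 262–367, centred on the fingers. Its centre is at about (485,-260) and its near face is 60 mm ahead. Next I go down and push along u.

Emit:
arm_command --commands '[0.5, 0.047, 0, 0, 0, 0.5, 0.047, 0, 0, 0, 0.5, 0.048, 0, 0, 0, 0.5, 0, 0, -0.02, 0, 0.5, 0, 0, -0.02, 0, 0.5, 0, 0, -0.01, 0, 0.5, 0, 0, -0.01, 0, 0.5, 0, 0, -0.01, 0, 0.5, 0, 0, -0.01, 0, 0.5, 0, 0, -0.01, 0, 0.5, 0, 0, -0.01, 0, 0.5, 0, 0, -0.01, 0, 0.5, 0, 0, -0.01, 0, 0.5, 0, 0, -0.01, 0, 0.5, 0, 0, -0.01, 0, 0.5, 0, 0, 0, 0]'

```text
t: 5.62
eef_pos: [507.5, -246.4, 9.7]
ee_rot: [0.204, 0.678, 0.203, -0.676]
force: [-0.1, 0.1, 0.4]
grip_width: 42.7
```

```bash
cat >> h.py <<'E'
def frag():
    capture('top');o=[]
    for d in landmark_of('top','fragment'): o.append((round(d['score'],2),np.round(onz('top',d['xy'],0)[:2],1)))
    for d in trace('top','fragment'):
        r=d['region'];c=max(cv2.findContours(r.astype(np.uint8),0,2)[0],key=cv2.contourArea)[:,0]
        P=np.array([onz('top',p,36)[:2] for p in c],np.float32); m=cv2.minAreaRect(P)
        o.append(('tr',round(d['score'],2),np.round(m[0],1),np.round(m[1]),round(m[2],1)))
    capture('scene')
    for d in landmark_of('scene','fragment'): o.append(('sc',round(d['score'],2),np.round(onz('scene',d['xy'],0)[:2],1)))
    for x in o: print(*x)
E
python3 - <<'E'
from h import *
go(389,-324,8); frag()
E
```

```text
t 5.62 tcp [ 507.5 -246.4    9.7] x-axis [ 0.003 -0.    -1.   ] heading -146.5 shift [ 0.0013 -0.0007  0.1417]
0.96 [825.  -88.4]
0.7 [ 566.1 -202.3]
0.56 [ 550.2 -461.6]
0.55 [ 310.5 -195.8]
tr 0.98 [ 552.1 -481.8] [ 70. 103.] 88.4
tr 0.83 [ 559.9 -202.8] [105.  98.] 36.6
tr 0.77 [ 330.9 -154.6] [23. 92.] 69.3
tr 0.64 [811.1 -81.9] [120. 102.] 39.8
sc 0.96 [818.5 -89.3]
sc 0.91 [ 554.5 -445.7]
sc 0.8 [ 558.1 -206.5]
sc 0.76 [ 314.  -194.4]
sc 0.64 [ 190.2 -285.4]
```

Emit:
arm_command --commands '[0.5, 0, 0, -0.01, 0, 0.5, 0, 0, 0, 0, 0.5, 0, 0, 0.02, 0, 0.5, 0, 0, 0.02, 0, 0.5, -0.05, 0, 0, 0, 0.5, -0.05, 0, 0, 0, 0.5, -0.05, 0, 0, 0, 0.5, 0, 0, 0, 0]'

```text
t: 6.88
eef_pos: [482.0, -265.9, 163.6]
ee_rot: [0.206, 0.679, 0.201, -0.675]
force: [0.2, 0.1, -0.1]
grip_width: 42.8
```

Run:
```python
from h import *
go(621,-279,160,123.5)
```

```text
t 6.88 tcp [ 482.  -265.9  163.6] x-axis [ 0.008 -0.006 -1.   ] heading -146.59 shift [ 0.0048  0.0875 -0.1088]
yaw needed about x (down): 89.91 j6 0.36
```

Emit:
arm_command --commands '[0.5, 0.001, 0.02, -0.027, 0, 0.5, 0.001, 0.02, -0.027, 0, 0.5, 0.001, 0.02, -0.027, 0, 0.5, 0.001, 0.0275, -0.028, 0, 0.5, 0, 0, 0, 10, 0.5, 0, 0, 0, 10, 0.5, 0, 0, 0, 10, 0.5, 0, 0, 0, 10, 0.5, 0, 0, 0, 10, 0.5, 0, 0, 0, 10, 0.5, 0, 0, 0, 10, 0.5, 0, 0, 0, 10, 0.5, 0, 0, 0, 10, 0.5, 0, 0, 0, 0]'

```text
t: 8.62
eef_pos: [618.4, -276.6, 153.6]
ee_rot: [0.334, -0.622, 0.334, 0.624]
force: [0.4, -0.3, -0.1]
grip_width: 42.5
```

Run:
```python
from h import *
go(621,-279,10,123.5); o=get_obs()
w=capture('wrist'); save('w2.png',w); print(o['grip_width'])
for d in landmark_of('wrist','fragment')[:3]: print(d['score'],np.round(d['xy']),onz('wrist',d['xy'],0,o).round(1))
for d in landmark_of('wrist','circle')[:3]: print('c',d['score'],np.round(d['xy']),onz('wrist',d['xy'],0,o).round(1))
```

```text
t 8.62 tcp [ 618.4 -276.6  153.6] x-axis [-0.002  0.001 -1.   ] heading 123.55 shift [ 0.1436 -0.001  -0.0038]
yaw needed about x (down): 0.05 j6 2.03
42.53674101443742
0.91 [483.  68.] [ 551.7 -457.5    0. ]
```

View pics/w2.png

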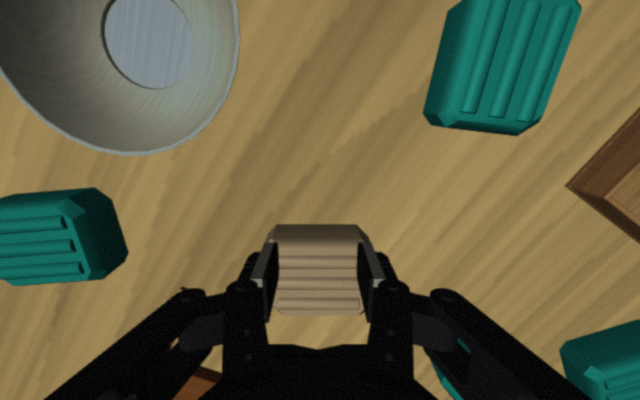

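Run:
```python
from h import *
o=get_obs();v=np.array([-.552,.834]);u=np.array([.834,.552])
for p,z in(((318,226),0),((318,242),36),((273,240),36),((362,240),36)):
  q=onz('wrist',p,z,o)[:2];d=q-o['eef_pos'][:2];print(q.round(1),'v ahead',(d@v).round(1),'u',(d@u).round(1))
c=np.array([508,-108]);print('circle from tcp', (c-o['eef_pos'][:2])@v,(c-o['eef_pos'][:2])@u)
```

```text
[ 592.8 -237.5] v ahead 47.0 u -0.5
[ 591.8 -235.8] v ahead 49.0 u -0.4
[ 630.3 -212.9] v ahead 46.8 u 44.4
[ 556.5 -261.9] v ahead 46.7 u -44.2
circle from tcp 201.82667269912463 0.2953966696760091
```

Emit:
arm_command --commands '[0.5, 0.048, 0, 0, 0, 0.5, 0.048, 0, 0, 0, 0.5, 0.048, 0, 0, 0, 0.5, 0, 0, 0.015, 0, 0.5, 0, 0, 0.01, 0, 0.5, 0, 0, 0.01, 0, 0.5, 0, 0, 0.01, 0, 0.5, 0, 0, 0.01, 0, 0.5, 0, 0, 0.01, 0, 0.5, 0, 0, 0.01, 0, 0.5, 0, 0, 0.01, 0, 0.5, 0, 0, 0.01, 0, 0.5, 0, 0, 0.01, 0, 0.5, 0, 0, 0.01, 0, 0.5, 0, 0, 0.01, 0, 0.5, 0, 0, 0.01, 0, 0.5, 0, 0, 0.005, 0, 0.5, 0, 0, 0, 0]'

```text
t: 11.02
eef_pos: [545.4, -160.9, 13.8]
ee_rot: [-0.334, 0.626, -0.335, -0.62]
force: [2.6, -3.3, 4.2]
grip_width: 42.8
```

Run:
```python
from h import *
go(618.4-.552*145.8,-276.6+.834*145.8,10,123.5); frag(); save('t3.png',cv2.resize(capture('top')[140:270,170:430],None,fx=3,fy=3))
```

```text
t 11.03 tcp [ 545.4 -160.9   13.8] x-axis [ 0.007 -0.004 -1.   ] heading 123.53 shift [0.0038 0.003  0.0091]
yaw needed about x (down): 0.03 j6 2.15
0.86 [822.2 -74.6]
0.81 [ 175.  -292.7]
0.66 [451.7 309.4]
0.6 [ 543.4 -458.2]
0.52 [ 509.6 -111.9]
tr 0.88 [812.5 -82.1] [119. 100.] 38.7
tr 0.66 [ 188.9 -294.9] [123.  69.] 57.0
tr 0.64 [ 546.4 -449.6] [ 92. 126.] 25.5
tr 0.57 [533.2 -72.1] [29. 68.] 68.0
sc 0.97 [ 186.6 -315.3]
sc 0.86 [ 300.9 -203.5]
sc 0.75 [ 566.  -446.9]
sc 0.6 [ 500.6 -121.4]
sc 0.6 [819.4 -82.8]
```

View pics/t3.png

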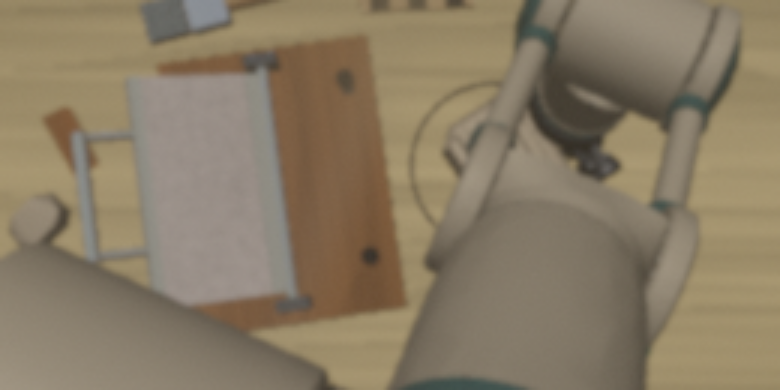

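Emit:
arm_command --commands '[0.5, 0.002, 0.001, 0.004, 0, 0.5, 0, 0.001, 0.004, 0, 0.5, 0, 0, 0, 0]'

```text
t: 11.7
eef_pos: [540.6, -156.0, 11.7]
ee_rot: [-0.335, 0.626, -0.335, -0.619]
force: [4.3, -5.0, 5.1]
grip_width: 42.6
```

Run:
```python
from h import *
go(618.4-.552*145.8,-276.6+.834*145.8,10,123.5); print(get_obs()['force'])
```

```text
t 11.7 tcp [ 540.6 -156.    11.7] x-axis [ 0.009 -0.005 -1.   ] heading 123.48 shift [0.0017 0.0017 0.0024]
yaw needed about x (down): -0.02 j6 2.15
[ 4.29103223 -4.95434527  5.11423855]
```

Emit:
arm_command --commands '[0.5, 0, 0, -0.015, 0, 0.5, 0, 0, -0.02, 0, 0.5, -0.05, 0, 0, 0, 0.5, -0.05, 0, 0, 0, 0.5, -0.06, 0, 0, 0, 0.5, -0.06, 0, 0, 0, 0.5, 0, 0, 0, -10, 0.5, 0, 0, 0, -10, 0.5, 0, 0, 0, -10, 0.5, 0, 0, 0, -10, 0.5, 0, 0, 0, -10, 0.5, 0, 0, 0, -10, 0.5, 0, 0, 0, -7, 0.5, 0, 0, 0, 0]'

```text
t: 13.45
eef_pos: [555.6, -183.5, 228.6]
ee_rot: [-0.064, -0.704, -0.064, 0.705]
force: [0.8, 0.5, -0.5]
grip_width: 42.9
```

Run:
```python
from h import *
a=onz('top',(195.3,185),125);b=onz('top',(201,227.3),125);print(a,b,(a+b)/2,np.linalg.norm(a-b),np.degrees(np.arctan2(*(a-b)[1::-1])))
f=lambda x,y:(170+x/3,140+y/3)
q=[onz('top',f(*p),18) for p in((370,37),(405,305))];print(q,np.degrees(np.arctan2(*(q[0]-q[1])[1::-1])))
q=[onz('top',f(*p),45) for p in((262,60),(295,303))];print(sum(q)/2,np.degrees(np.arctan2(*(q[0]-q[1])[1::-1])))
go(455,225,235,-171)
```

```text
[513.10520203 249.10986953 125.        ] [408.25855137 230.05505366 125.        ] [460.6818767 239.5824616 125.       ] 106.56409415069355 10.300502635254253
[array([626.28709018,  12.03682773,  18.        ]), array([375.34624382, -25.29367953,  18.        ])] 8.461391789480933
[486.30999777  90.84762292  45.        ] 9.334508692086244
t 13.45 tcp [ 555.6 -183.5  228.6] x-axis [-0.002  0.001 -1.   ] heading -169.62 shift [-0.0058 -0.42    0.0254]
yaw needed about x (down): 1.38 j6 0.95
```

Emit:
arm_command --commands '[0.5, 0, -0.042, 0.0025, 0, 0.5, 0, -0.042, 0.0025, 0, 0.5, 0, -0.042, 0.0025, 0, 0.5, 0, -0.042, 0.0025, 0, 0.5, 0, -0.042, 0.0025, 0, 0.5, 0, -0.042, 0.0025, 0, 0.5, 0, -0.042, 0.0025, 0, 0.5, 0, -0.042, 0.0025, 0, 0.5, 0, -0.042, 0.0025, 0, 0.5, 0, -0.042, 0.0025, 1, 0.5, 0, 0, 0, 0]'

```text
t: 14.82
eef_pos: [454.0, 227.4, 229.0]
ee_rot: [-0.059, -0.704, -0.059, 0.705]
force: [0.9, 0.1, -0.3]
grip_width: 42.6
```

Run:
```python
from h import *
t=capture('top'); o=get_obs(); w=capture('wrist'); 
im=np.zeros((600,640,3),np.uint8); im[:400]=w; im[400:]=cv2.resize(t[140:270,224:432],None,fx=1.54,fy=1.54)[:200,:1].mean()
im[400:,:320]=cv2.resize(t[150:250,250:410],(320,200),interpolation=cv2.INTER_CUBIC)
im[400:,320:]=cv2.resize(t[140:240,150:310],(320,200),interpolation=cv2.INTER_CUBIC)
save('m4.png',im); go(461,239,106.3,-170.6)
frag()
for n in('flap_bar','flap_hinge'):
  for d in landmark_of('wrist',n)[:2]: print(n,d['score'],d['xy'],onz('wrist',d['xy'],125 if n=='flap_bar' else 40,o))
```

```text
t 14.93 tcp [454.7 225.2 229. ] x-axis [-0.001 -0.001 -1.   ] heading -170.51 shift [ 0.1227 -0.0127 -0.0086]
yaw needed about x (down): 0.09 j6 1.73
0.88 [ 546.  -455.7]
0.74 [ 180. -286.]
0.73 [819.7 -83.8]
0.59 [ 511.2 -107.6]
0.56 [ 312.9 -194.3]
tr 0.9 [ 547.  -448.4] [ 91. 127.] 25.1
tr 0.88 [ 177.7 -288.4] [118.  89.] 58.2
tr 0.85 [812.5 -82.7] [118. 101.] 39.1
tr 0.83 [ 505.9 -108.9] [110.  91.] 33.4
tr 0.74 [ 312.  -186.1] [ 99. 115.] 69.6
sc 0.87 [ 196.2 -300.4]
sc 0.68 [ 304.  -206.5]
sc 0.62 [ 567.5 -436.4]
sc 0.62 [808.2 -89.1]
sc 0.57 [ 496.1 -115.8]
flap_bar 0.75 [305.7, 187.4] [463.68641114 236.89710009 125.        ]
flap_hinge 0.7 [436.1, 169.6] [486.44952622  89.58109805  40.        ]
```

View pics/m4.png

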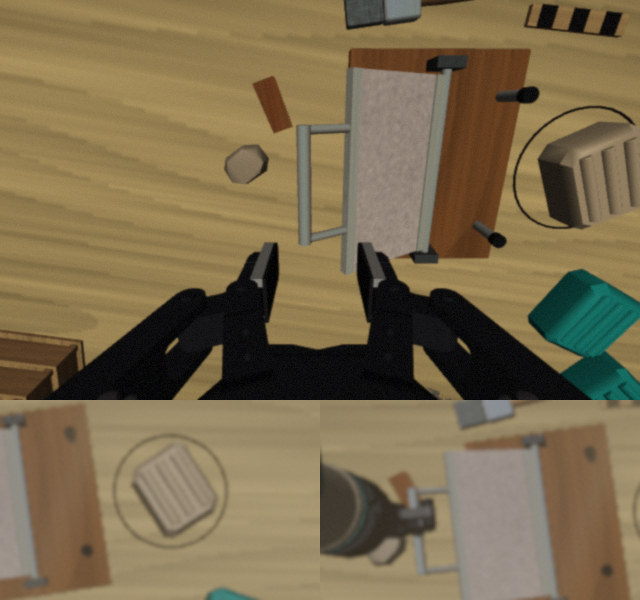

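The fragment sits centred in the circle: the top fits give (506…511,-108…-109) against (508,-108). In the wrist picture the bar stands vertical at column 305, rows 125–245, so it lines up with the jaws. Next I line up above its middle and go down.

Emit:
arm_command --commands '[0.4, 0, -0.011, -0.01, 0, 0.38, 0, 0, 0, 0, 0.38, 0.03, 0, 0, 0, 0.38, 0.03, 0, 0, 0, 0.38, 0, 0, 0, 0]'

```text
t: 15.9
eef_pos: [461.0, 237.4, 167.2]
ee_rot: [-0.059, -0.703, -0.058, 0.707]
force: [0.1, 0.4, -0.6]
grip_width: 32.6
```

Run:
```python
from h import *
go(463,237.5,106,-170.6);o=get_obs();print(o['grip_width'])
w=capture('wrist');save('w5.png',w)
for d in landmark_of('wrist','flap_bar')[:2]: print(d['score'],d['xy'],onz('wrist',d['xy'],125,o))
```

```text
t 15.9 tcp [461.  237.4 167.2] x-axis [-0.005 -0.002 -1.   ] heading -170.49 shift [ 0.0612  0.0001 -0.0023]
yaw needed about x (down): 0.11 j6 1.75
32.57122048896555
```

View pics/w5.png

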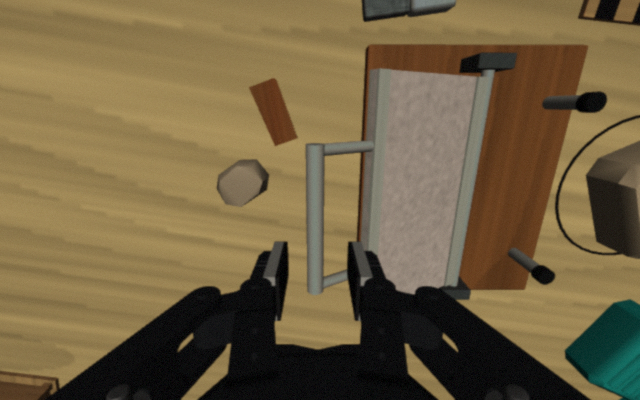

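Emit:
arm_command --commands '[0.38, 0.02, 0, -0.004, 0, 0.38, 0.02, 0, 0, 0, 0.38, 0.021, 0, 0, 0, 0.38, 0, 0, 0, 0]'

```text
t: 16.5
eef_pos: [466.7, 238.5, 108.4]
ee_rot: [-0.059, -0.704, -0.058, 0.705]
force: [-0.2, -0.2, 0.6]
grip_width: 32.3
```

Emit:
arm_command --commands '[0.25, 0, 0, 0, 0, 0.15, 0, 0, 0, 0, 0, 0, 0, 0, 0, 0, 0, 0, 0, 0, 0, 0, 0, 0, 0, 0, 0, 0, 0, 0]' --grip_force 40

```text
t: 17.25
eef_pos: [467.7, 240.3, 109.9]
ee_rot: [0.057, 0.706, 0.059, -0.704]
force: [-0.6, 5.6, 5.0]
grip_width: 10.3
```

Run:
```python
from h import *
o=get_obs();print(o['grip_width'],o['force'],o['torque'])
go(463,237.5,106,-170.6)
w=capture('wrist');save('w6.png',w)
s=np.array([-.163,.987])
for hx,hy in((487.5,92),): 
  e=o['eef_pos'];d=e[:2]-np.array([hx,hy]);print('bar along y',d@s,'along x',d@np.array([.987,.163]),'z',e[2]+18.7-40)
```

```text
10.258828896900972 [-0.64628767  5.60993266  5.0346961 ] [0.86435458 0.19684203 0.01131865]
t 17.25 tcp [467.7 240.3 109.9] x-axis [ 0.003  0.004 -1.   ] heading -170.55 shift [0.0038 0.002  0.0051]
yaw needed about x (down): 0.05 j6 1.74
bar along y 149.57318161971924 along x 4.64036992472559 z 88.56910805068202
```

View pics/w6.png

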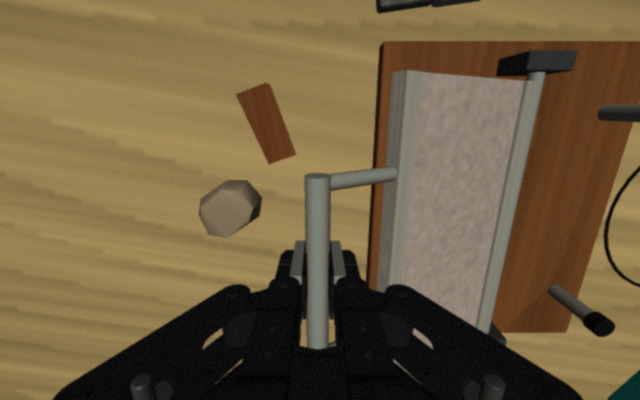

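The bar is between the pads: grip width is 10 mm, and the picture shows the bar at column 317 inside the fingers. I'll swing it up along the 170 mm arc, half first.

Emit:
arm_command --commands '[0, -0.0108, 0.0067, 0, 0, 0, -0.0103, 0.0076, 0, 0, 0, -0.0097, 0.0083, 0, 0, 0, -0.009, 0.009, 0, 0, 0, -0.0083, 0.0096, 0, 0, 0, -0.0076, 0.0103, 0, 0, 0, -0.0068, 0.0108, 0, 0, 0, 0, 0, 0, 0]'

```text
t: 18.3
eef_pos: [477.8, 179.8, 173.9]
ee_rot: [0.056, 0.706, 0.06, -0.703]
force: [-2.4, 7.4, 10.9]
grip_width: 9.9
```

```bash
cat >> h.py <<'E'
def st():
    o=get_obs();print(round(o['t'],2),o['grip_width'].round(1),o['force'].round(1),o['eef_pos'].round(1))
    e=o['eef_pos'];d=e[:2]-np.array([487.5,92]);s=np.array([-.163,.987]);y=d@s;z=e[2]+18.7-40
    print('y',y.round(1),'x',(d@np.array([.987,.163])).round(1),'z',z.round(1),'r',np.hypot(y,z).round(1),'ang',np.arctan2(y,z).round(3))
E
python3 -c "
from h import *
st()"
```

```text
Traceback (most recent call last):
  File "h.py", line 33, in st
    o=get_obs();print(round(o['t'],2),o['grip_width'].round(1),o['force'].round(1),o['eef_pos'].round(1))
                                      ^^^^^^^^^^^^^^^^^^^^^
AttributeError: 'float' object has no attribute 'round'
```

```bash
sed -i "s/o\['grip_width'\].round(1)/round(o['grip_width'],1)/" h.py; python3 -c "
from h import *
st()"
```

```text
18.3 9.9 [-2.4  7.4 10.9] [477.8 179.8 173.9]
y 88.2 x 4.8 z 152.6 r 176.3 ang 0.524
```

Emit:
arm_command --commands '[0, -0.007, 0.0108, 0, 0, 0, -0.0061, 0.0117, 0, 0, 0, -0.005, 0.012, 0, 0, 0, -0.0038, 0.0123, 0, 0, 0, -0.0026, 0.0125, 0, 0, 0, -0.0009, 0.0064, 0, 0, 0, -0.0006, 0.0063, 0, 0, 0, -0.0003, 0.0064, 0, 0, 0, 0, 0, 0, 0, 0, 0, 0, 0, 0]'

```text
t: 19.55
eef_pos: [490.9, 99.8, 197.3]
ee_rot: [0.059, 0.705, 0.058, -0.704]
force: [4.4, 3.7, 3.3]
grip_width: 10.5
```

Run:
```python
from h import *
st()
a=capture('scene');b=capture('top')
im=np.zeros((420,800,3),np.uint8)
im[:,:400]=cv2.resize(a[165:323,260:410],(400,420),interpolation=cv2.INTER_CUBIC)
im[:,400:]=cv2.resize(b[130:288,190:340],(400,420),interpolation=cv2.INTER_CUBIC);save('m7.png',im)
for n,r in(('flap_bar',210),('flap_hinge',40)):
  A=[];B=[]
  for cam in('top','scene'):
    d=landmark_of(cam,n)
    if d:
      print(cam,n,d[0]['score'],np.round(d[0]['xy']),onz(cam,d[0]['xy'],r).round(1))
```

```text
19.55 10.5 [4.4 3.7 3.3] [490.9  99.8 197.3]
y 7.1 x 4.6 z 176.0 r 176.1 ang 0.04
top flap_bar 0.72 [250. 195.] [480.7  97.5 210. ]
scene flap_bar 0.98 [358. 212.] [491.9  96.8 210. ]
top flap_hinge 0.94 [262. 201.] [484.4  93.2  40. ]
scene flap_hinge 0.97 [352. 248.] [487.  90.  40.]
```

View pics/m7.png

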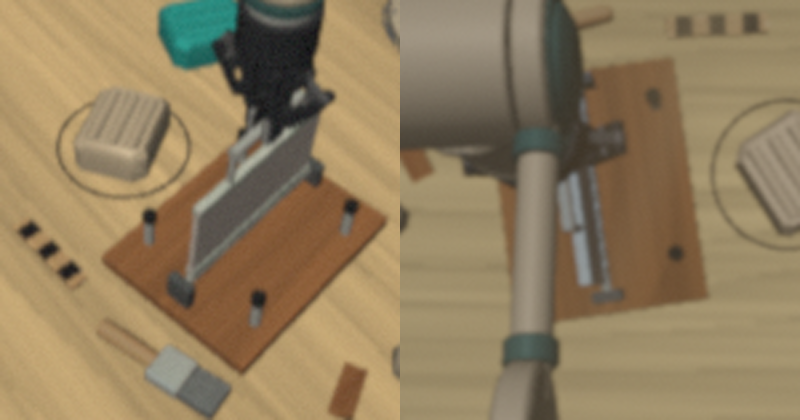

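In the scene view the flap is upright with the bar in the fingers. In both views the fragment sits inside the circle, clear of the board. The bar is about 5 mm short of upright (≈0.03 rad), so I nudge it and let it settle.

Emit:
arm_command --commands '[0, 0, 0.002, 0, 0, 0, 0, 0.002, 0, 0, 0, 0, 0, 0, 0, 0, 0, 0, 0, 0, 0, 0, 0, 0, 0, 0, 0, 0, 0, 0, 0, 0, 0, 0, 0, 0, 0, 0, 0, 0, 0, 0, 0, 0, 0, 0, 0, 0, 0, 0]'

```text
t: 21.1
eef_pos: [491.6, 95.6, 197.0]
ee_rot: [0.059, 0.705, 0.058, -0.704]
force: [6.0, 1.9, 2.2]
grip_width: 10.1
```

Run:
```python
from h import *
st(); frag(); st()
for n in ('chip','brush','scale_bar','wedge'):
  for d in landmark_of('scene',n)[:1]: print(n,d['score'],onz('scene',d['xy'],0).round())
for cam in('scene','top'):
  for n,r in(('flap_bar',210),('flap_hinge',40)):
    for d in landmark_of(cam,n)[:1]: print(cam,n,onz(cam,d['xy'],r).round(1))
```

```text
21.1 10.1 [6.  1.9 2.2] [491.6  95.6 197. ]
y 2.9 x 4.6 z 175.7 r 175.8 ang 0.017
0.87 [ 501.  -114.3]
0.82 [ 317.9 -194.1]
0.76 [ 549.5 -452.3]
0.76 [ 176.1 -296.6]
0.61 [812.  -79.7]
tr 0.93 [ 178.6 -286.7] [125.  89.] 54.9
tr 0.92 [ 311.2 -186.4] [ 96. 109.] 72.4
tr 0.85 [ 504.9 -110. ] [111.  94.] 34.1
tr 0.68 [ 547.1 -447.6] [ 89. 123.] 25.1
tr 0.64 [811.2 -81.2] [122. 102.] 39.1
sc 0.95 [ 557.4 -444.5]
sc 0.64 [814.9 -88.7]
sc 0.56 [ 493.5 -109. ]
sc 0.56 [ 311.4 -200.9]
sc 0.43 [464.1  66.8]
21.35 10.4 [5.  2.6 3. ] [491.6  95.7 197.1]
y 2.9 x 4.6 z 175.8 r 175.8 ang 0.017
chip 0.54 [447. 314.   0.]
brush 0.74 [659. 147.   0.]
scale_bar 0.47 [664. -33.   0.]
wedge 0.71 [516. 286.   0.]
scene flap_bar [482.7  86.2 210. ]
scene flap_hinge [478.9  85.2  40. ]
top flap_bar [484.7  88.6 210. ]
top flap_hinge [494.4  87.3  40. ]
```

```bash
python3 -c "
from h import *
print(sign_off()); st()"
```

```text
the job is handed in; nothing more can be done
None
the job is handed in; nothing more can be done
```

The job is handed in, at about 21 s of the 64 s allowed; `sign_off()` reports no verdict.

I slid the pale ribbed fragment into the circle with two pushes, each square on one of its faces. I then gripped the flap's bar and swung it up along its arc, and the gripper is still holding it upright.

**Fragment:** The top camera's outline puts its centre at about (505, -110) mm, against (508, -108) for the circle, so 3–4 mm off. The single-point estimates scatter more: about 9 mm from the top camera and 15 mm from the scene camera, still inside the 25 mm limit. In the pictures it lies flat and clear of the board.

**Flap:** From the tool position it leans about 0.01–0.02 rad. The two cameras place the bar within about 1 mm of the hinge line across the stand. The tool was still over the last readings, with 10 mm between the fingers (the bar is 12 mm) at the 40 N grip setting. I had no direct reading of the pad force on the bar.

**Other things:** Chip, brush, scale bar and wedge were found within about 10 mm of their first positions, which is about how much the detections scatter.

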